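Set the washed feeding things on their matching pads

TASK

On the black board, put each of the four washed feeding things down on the pad marked for it: the yellow-capped bottle on the yellow ring, the blue-capped bottle on the blue ring, the teether on the green dumbbell outline and the tongs on the long dark outline. Centre each one in its outline, the teether and the tongs lying along theirs (either way round), and keep the bottles upright throughout. Leave the white push dispenser and the grey cup where they are, and let go of everything.

Things in the scene. Friction and masses are not known exactly. Their poses are not given: they have to be found in the camera images.
- yellow_cap_bottle: Baby bottle with a coral body 62 mm across and 80 mm high, narrowing to a straight yellow cap 42 mm across that runs from 92 to 133 mm above the foot (grip it there). Closed, rigid, 100 to 190 g. Stands on the black board (top 6 mm above the work surface). Origin at the centre of its foot, z up its axis; round. Goes on the pad with the yellow ring.
- blue_cap_bottle: Baby bottle with a coral body 62 mm across and 80 mm high, narrowing to a straight blue cap 42 mm across that runs from 92 to 133 mm above the foot (grip it there). Closed, rigid, 100 to 190 g. Stands on the black board (top 6 mm above the work surface). Origin at the centre of its foot, z up its axis; round. Goes on the pad with the blue ring.
- teether: Green rigid teether, flat on the black board (top 6 mm above the work surface): a dumbbell 116 mm long along its x axis, 12 mm thick, a ring 40 mm across at each end (centres at x = -38 and +38 mm), between them a straight bar 18 mm wide (y), 36 mm of it free for the fingers. 34 to 61 g. Origin at the middle of its underside, z up.
- tongs: Small closed stainless tongs with coral tips, one rigid piece, flat on the black board (top 6 mm above the work surface): 120 mm long along the x axis (bow end at -x, coral tips at +x), 24 mm wide (y) over the two straight steel arms, 14 mm thick. 52 to 95 g. Origin at the middle of the underside, z up; balanced and good to grip there, across the arms.
- yellow_ring_pad: Light grey square pad, 90 mm, with a yellow ring outline 84 mm across (72 mm inside). z up. Pad 3 mm thick, fixed to the board, so its top is 9 mm above the work surface; origin at the centre of its underside. Place of the yellow-capped bottle.
- blue_ring_pad: Light grey square pad, 90 mm, with a blue ring outline 84 mm across (72 mm inside). z up. Pad 3 mm thick, fixed to the board, so its top is 9 mm above the work surface; origin at the centre of its underside. Place of the blue-capped bottle.
- teether_pad: Light grey pad, 140 mm (x) by 60 mm (y), with a green dumbbell outline lying along its x axis, centred on it. z up. Pad 3 mm thick, fixed to the board, so its top is 9 mm above the work surface; origin at the centre of its underside. Place of the teether.
- tongs_pad: Light grey pad, 150 mm (x) by 48 mm (y), with a long round-ended dark outline, 142 by 40 mm, lying along its x axis, centred on it. z up. Pad 3 mm thick, fixed to the board, so its top is 9 mm above the work surface; origin at the centre of its underside. Place of the tongs.
- dispenser: White plastic push dispenser, loose, 60 mm across, 117 mm high with its push spout pointing to its -x (to 37 mm from the axis); standing among the things. Origin at the centre of its foot, z up. Leave it alone.
- cup: Grey open cup, loose, 68 mm across the rim, 62 mm high, standing among the things. Origin at the centre of its foot, z up. Leave it alone.
Mind the look-alikes: they are no part of the job. Of the things shaped like the teether, the green one is meant.

How it is judged:
By the outcome, as a careful person would: the job done as asked, in the order asked, and still so for the second after the job is handed in, with the robot touching nothing.
It also fails if it takes over 115 s, if anything falls off the work surface, if the arm or the gripper's body presses on something with over 40 N, if the wrist force passes 120 N, or if a joint passes its speed limit or range.

ROBOT

A 6-joint arm with a two-finger parallel gripper is mounted at the origin on the work surface. World frame = base frame: x ahead of the robot, y to its left, z up, the work surface at z = 0. Lengths are in m, angles in degrees, forces in N, time in s.
With the tool pointing down it reaches from about 0.325 to 0.775 m from the base axis. Payload 5.5 kg.
Tool frame: the origin (TCP) lies at the centre of the arm's flange, where the gripper is bolted on; the fingertips stand 182 mm ahead of it and the grasp point (between the pads) lies 163 mm ahead of it; z points along the fingers, y is the direction in which the jaws open and shut (so a half turn about z gives the same grasp; the last joint's range is limited). The gripper opens to 88 mm and grips with 3 to 60 N. Pads are 20 mm wide; open, the fingers measure 115 mm over their backs; the gripper's body (75 mm by 178 mm) begins 61 mm behind the grasp point.
Start: joints at [69.402, 5.22, 70.514, -0, 104.267, -3.249], TCP at [0.179, 0.573, 0.405] pointing down, gripper open.
Joint ranges: [-164.24, 164.24], [-49.07, 125.15], [9.68, 141.18], [-86.29, 266.29], [3.28, 154.24], [-151.56, 151.56]. Speed limits (degrees/s): [147.25, 147.25, 172.46, 180, 180, 180].

INTERFACE

Orientations are given as [roll, pitch, yaw] about the fixed x, y, z axes, in that order (R = Rz(yaw) Ry(pitch) Rx(roll)).
In Python, from station import r gives the robot as it stands. The module is installed in compiled form; this text tells all that it offers. Calls block until the motion is done:
- r.reach(position, orientation): joint-space move of the TCP to a pose.
- r.servo_line(position, rotation=None, speed=0.15): straight line of the TCP; rotation=None keeps the orientation; speed is the mean speed in m/s.
- r.move_joints(angles): joint-space move.
- r.let_go() and r.grab(squeeze=None): open the fingers fully, or close them until they stop; squeeze is the grip in N (None keeps the last).
- r.wait(seconds).
- r.inverse_kinematics(position, orientation): joint angles nearest the present ones, or None.
- r.sense(): the state.
- r.snapshot(name): name is "side" or "top"; returns a dict with "frame" (480x640x3 uint8, red, green, blue), "fx", "fy", "cx", "cy" (pixels), "R" (3x3) and "t" (3): a world point X has camera coordinates R X + t. Camera axes: x right, y down, z forward; pixel columns grow to the right and rows downward; lengths in m; the calibration is good to about 2 mm. A picture is of the moment at which its call begins. There is no depth.
A pose or a line that the arm cannot do raises r.IKError and nothing moves.
- r.hand_in(): hands the job in, once; it reports no verdict.
The state is a dict: "clock": time; "joints": joint angles; "joint_vel": joint speeds; "joint_torque": joint torques, N m; "tcp_pos": TCP position; "orientation": TCP orientation; "contact_force": force on the tool from outside, world axes, zero at the start; "torque": the same for the moment, N m; "opening": finger opening in m.
Only numpy, scipy, OpenCV 4.12 (cv2) and the standard library are available. Lean on these libraries where they do the work, as an engineer would, in place of code of your own. Each camera call takes 0.05 s, during which the arm holds its last target.

## Working session

There is one attempt and no reset: what is moved stays moved. The work goes in short steps, each a Python script; the robot and the scene stay as the last script left them, time stands still between calls to the robot, and variables do not carry over. Pictures are saved under pics/ and viewed, and the job is handed in when it is done.

```bash
mkdir -p pics; ls
python3 - <<'E'
from station import r
import cv2,pickle
for n in("top","side"):
    s=r.snapshot(n); cv2.imwrite(f"pics/{n}0.png",s["frame"][:,:,::-1]); pickle.dump(s,open(f"{n}0.pkl","wb"))
    print(n,s["fx"],s["fy"],s["cx"],s["cy"],s["R"],s["t"])
print(r.sense())
E
```

```text
pics
top 574.6204232001197 574.6204232001197 324.2636426486348 236.35337918611512 [[ 0.02872338 -0.99956546 -0.00662311]
 [-0.99824274 -0.02834055 -0.05204074]
 [ 0.05183042  0.00810626 -0.998623  ]] [-0.10868033  0.5129379   1.45612929]
side 512.4913820021723 512.4913820021723 323.5363435799457 237.32321249434813 [[ 0.82729117 -0.56164509  0.01200513]
 [-0.41328083 -0.62295055 -0.66417736]
 [ 0.38051055  0.54450658 -0.74747863]] [-0.4825229   0.18359873  1.20092851]
{'clock': 0.1, 'joints': array([ 6.94018400e+01,  5.25758319e+00,  7.05736737e+01, -1.00026254e-03,
        1.04265978e+02, -3.25075466e+00]), 'joint_vel': array([ 0.01440629, -0.01429039, -0.16288375, -0.09632793,  0.0759976 ,
        0.02247726]), 'joint_torque': array([ 3.28997361e-03, -4.47860885e+01, -4.07570207e+01,  7.01395073e-02,
        2.84593098e-02, -1.29599066e-04]), 'tcp_pos': array([0.17894218, 0.57274897, 0.40364522]), 'orientation': array([-1.79902866e+02, -4.54554199e-03,  1.62652345e+02]), 'contact_force': array([-0.34551544,  0.19415347,  0.11977112]), 'torque': array([ 0.00155632, -0.01899535, -0.01751581]), 'opening': 0.08774302218576083}
```

View pics/top0.png

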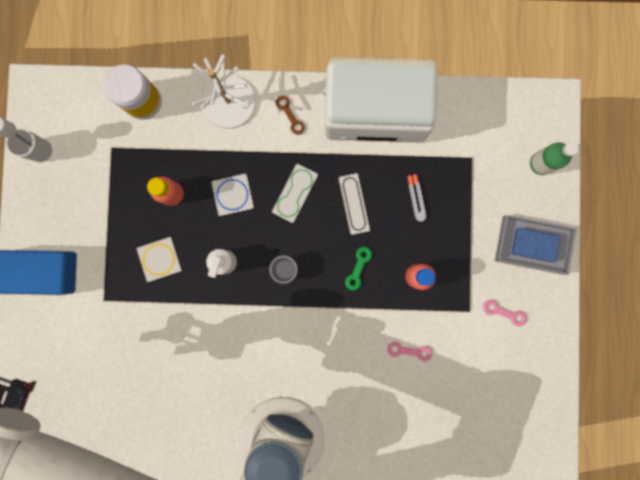

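View pics/side0.png

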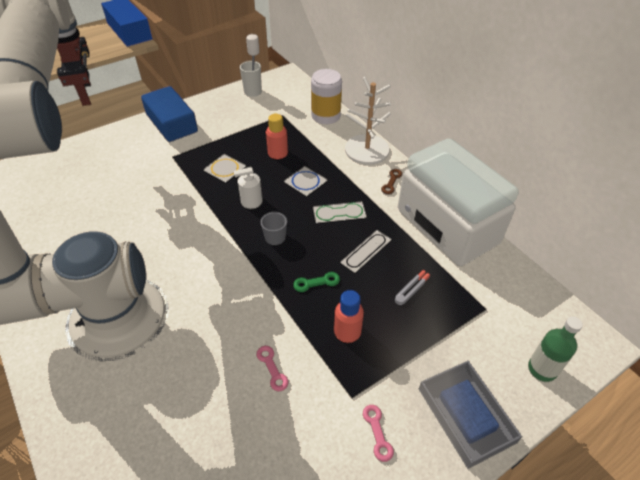

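Run:
```python
import cv2
a=cv2.imread("pics/top0.png")
def c(x0,y0,x1,y1,k,n):
    b=cv2.resize(a[y0:y1,x0:x1],None,fx=k,fy=k,interpolation=cv2.INTER_CUBIC)
    for x in range((x0+19)//20*20,x1,20): cv2.putText(b,str(x),((x-x0)*k,8),0,.35,(255,255,0)); cv2.line(b,((x-x0)*k,0),((x-x0)*k,b.shape[0]),(90,90,0),1)
    for y in range((y0+19)//20*20,y1,20): cv2.putText(b,str(y),(0,(y-y0)*k),0,.35,(255,255,0)); cv2.line(b,(0,(y-y0)*k),(b.shape[1],(y-y0)*k),(90,90,0),1)
    cv2.imwrite(n,b)
c(100,145,300,305,4,"pics/c1.png"); c(260,145,460,305,4,"pics/c2.png")
```

```text
(no output)
```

View pics/c1.png

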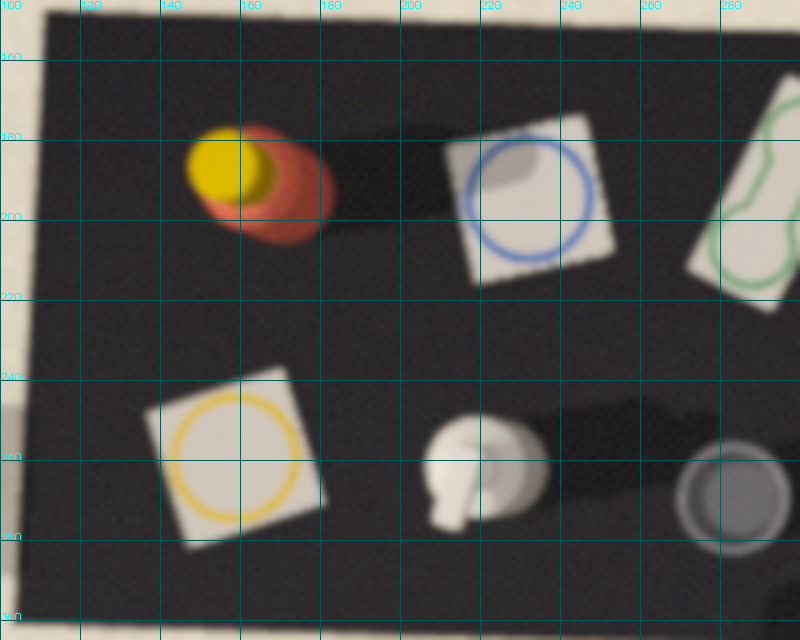

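View pics/c2.png

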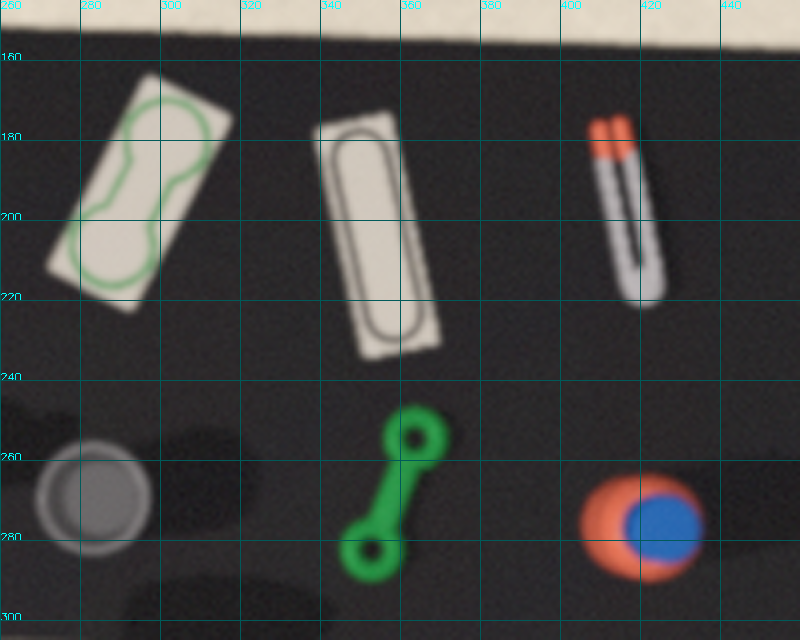

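```bash
cat > h.py <<'E'
import numpy as np,cv2
def ray(s,u,v,z):
    R,t=np.array(s["R"]),np.array(s["t"])
    d=R.T@np.array([(u-s["cx"])/s["fx"],(v-s["cy"])/s["fy"],1]);c=-R.T@t
    return (c+d*(z-c[2])/d[2])
def proj(s,X):
    p=np.array(s["R"])@X+np.array(s["t"]); return s["fx"]*p[0]/p[2]+s["cx"],s["fy"]*p[1]/p[2]+s["cy"]
def comp(m,u,v):
    m=m.astype(np.uint8)
    n,l,st,ce=cv2.connectedComponentsWithStats(m)
    ys,xs=np.nonzero(l); i=np.argmin((xs-u)**2+(ys-v)**2); k=l[ys[i],xs[i]]
    c,_=cv2.findContours((l==k).astype(np.uint8),cv2.RETR_EXTERNAL,cv2.CHAIN_APPROX_NONE)
    return max(c,key=cv2.contourArea).reshape(-1,2).astype(float)
def masks(s):
    h=cv2.cvtColor(s["frame"],cv2.COLOR_RGB2HSV).astype(int);H,S,V=h[...,0],h[...,1],h[...,2]
    return dict(green=(H>45)&(H<80)&(S>120)&(V>60),yel=(H>20)&(H<33)&(S>180)&(V>150),blue=(H>95)&(H<120)&(S>130)&(V>120),bright=(V>105))
def rect(s,m,u,v,z):
    c=comp(m,u,v); P=np.array([ray(s,a,b,z)[:2] for a,b in c])*1000
    (cx,cy),(w,hh),ang=cv2.minAreaRect(P.astype(np.float32))
    if w<hh: w,hh,ang=hh,w,ang+90
    return np.round([cx,cy,w,hh,(ang+90)%180-90],1)
E
python3 - <<'E'
import pickle;from h import *
s=pickle.load(open("top0.pkl","rb"));m=masks(s)
for n,k,u,v,z in [("ypad","bright",159,259,.009),("bpad","bright",234,200,.009),("tpad","bright",295,193,.009),("gpad","bright",354,204,.009),("teether","green",358,268,.016),("tongs","bright",420,200,.016),("ycap","yel",156,186,.139),("bcap","blue",425,277,.139)]:
    print(n,rect(s,m[k],u,v,z))
cr={"ypad":[(145,411),(284,366),(328,504),(188,549)],"bpad":[(444,146),(583,113),(616,252),(475,286)],"tpad":[(149,74),(234,119),(132,312),(46,268)],"gpad":[(313,128),(390,112),(441,345),(363,360)]}
for n,c in cr.items():
    x0=100 if n in("ypad","bpad") else 260
    P=np.array([ray(s,x/4+x0-.375,y/4+145-.375,.009)[:2]*1000 for x,y in c])
    e=np.linalg.norm(P-np.roll(P,-1,0),axis=1); print(n,P.mean(0).round(1),e.round(1))
for n,u,v,z in [("cup rim",283,269.2,.062),("disp top",219,261,.123),("toast",327,60,.2),("toast",437,138,.2)]: print(n,ray(s,u,v,z))
E
```

```text
ypad [445.9 329.4  95.1  93.6 -69.9]
bpad [617.8 146.5  95.   94.5 -75.8]
tpad [625.9 -14.  144.5  64.9 -25.5]
gpad [ 602.7 -167.4  154.4   53.    13.7]
teether [ 437.3 -182.5  116.6   42.   -19.9]
tongs [ 621.7 -327.   122.3   29.6   12.8]
ycap [615.4 305.2  40.2  40.2   1.6]
bcap [ 421.4 -333.1   39.6   32.5  -88.4]
ypad [446.  328.6] [93.5 93.2 93.8 93. ]
bpad [617.5 146.8] [92.1 92.7 93.2 93. ]
tpad [625.9 -14.7] [ 62.2 140.8  62.2 141.9]
gpad [ 602.4 -167.4] [ 50.7 153.8  50.9 153.1]
cup rim [0.42935431 0.00496355 0.062     ]
disp top [0.44478007 0.15204001 0.123     ]
toast [ 0.90646981 -0.09021056  0.2       ]
toast [ 0.73461771 -0.34247603  0.2       ]
```

Run:
```python
import pickle;from h import *
s=pickle.load(open("top0.pkl","rb"));d=pickle.load(open("side0.pkl","rb"))
print("bcap",ray(s,425.1,276.6,.139))
im=d["frame"][:,:,::-1].copy(); im=cv2.resize(im,None,fx=2,fy=2,interpolation=cv2.INTER_CUBIC)
def ring(x,y,z,r,col):
    pts=np.array([[2*q+.5 for q in proj(d,np.array([x+r*np.cos(a),y+r*np.sin(a),z]))] for a in np.linspace(0,6.29,40)])
    cv2.polylines(im,[(pts*8).astype(np.int32)],True,col,1,cv2.LINE_AA,3)
bc=ray(s,425.1,276.6,.139)
for x,y in((.6154,.3052),(bc[0],bc[1])):
    ring(x,y,.139,.021,(255,255,255)); ring(x,y,.098,.021,(255,255,255)); ring(x,y,.006,.031,(0,255,0))
for x,y,w,h,a,z in [(.446,.329,.09,.09,-70,.009),(.6177,.1466,.09,.09,-75.8,.009),(.6259,-.0143,.14,.06,-25.5,.009),(.6026,-.1674,.15,.048,13.7,.009),(.4373,-.1825,.116,.04,-19.9,.018),(.6217,-.327,.12,.024,12.8,.02)]:
    b=cv2.boxPoints(((x*1e3,y*1e3),(w*1e3,h*1e3),a))/1e3
    pts=np.array([[2*q+.5 for q in proj(d,np.array([p[0],p[1],z]))] for p in b]); cv2.polylines(im,[(pts*8).astype(np.int32)],True,(0,255,255),1,cv2.LINE_AA,3)
cv2.imwrite("pics/sidechk.png",im[210:810,330:1000])
```

```text
bcap [ 0.42224974 -0.33215281  0.139     ]
```

View pics/sidechk.png

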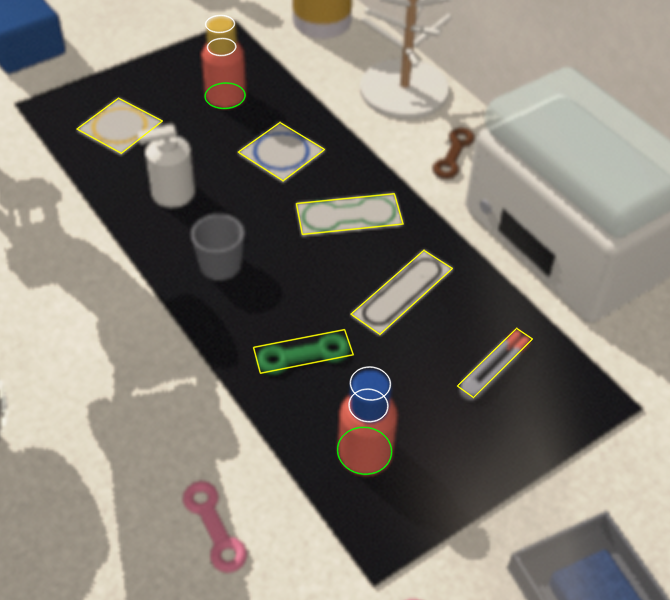

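```bash
cat > a.py <<'E'
from station import r
import numpy as np
def st(tag):
    s=r.sense(); print(tag,"t=%.1f"%s["clock"],"pos",s["tcp_pos"].round(4),"ori",s["orientation"].round(1),"op %.4f"%s["opening"],"F",s["contact_force"].round(1)); return s
def over(x,y,z,yaw): r.reach([x,y,z],[180,0,yaw])
def line(x,y,z,yaw,speed):
    r.servo_line([x,y,z],[180,0,yaw],speed=speed)
def fine(x,y,z,yaw):
    "one correction for the standing offset"
    p=r.sense()["tcp_pos"]; e=np.array([x,y,z])-p
    if np.abs(e).max()>.0006 and np.abs(e).max()<.006: r.servo_line(list(np.array([x,y,z])+e),[180,0,yaw],speed=.02)
E
python3 - <<'E'
from a import *
x,y,w=.6154,.3052,116
over(x,y,.36,w); st("above"); line(x,y,.283,w,.12); st("down"); fine(x,y,.283,w); st("fine")
r.grab(25); st("grab")
r.servo_line([x,y,.36],[180,0,w],speed=.1); st("up")
import cv2
s=r.snapshot("side"); cv2.imwrite("pics/s1.png",s["frame"][:,:,::-1])
E
```

```text
above t=2.0 pos [0.6147 0.3063 0.3604] ori [180.   -0.  116.1] op 0.0878 F [-0.1  0.  -0.7]
down t=2.8 pos [0.6155 0.3053 0.284 ] ori [179.9   0.  116. ] op 0.0880 F [-0.   0.4  0.8]
fine t=3.0 pos [0.6155 0.3051 0.283 ] ori [179.9   0.  116. ] op 0.0876 F [-0.1  0.9 -0.4]
grab t=3.8 pos [0.6153 0.3051 0.2819] ori [-180.   -0.  116.] op 0.0419 F [-0.1  0.1  0. ]
up t=4.7 pos [0.6154 0.3052 0.3589] ori [-179.9   -0.   116. ] op 0.0421 F [ 0.1  1.1 -1.9]
```

View pics/s1.png

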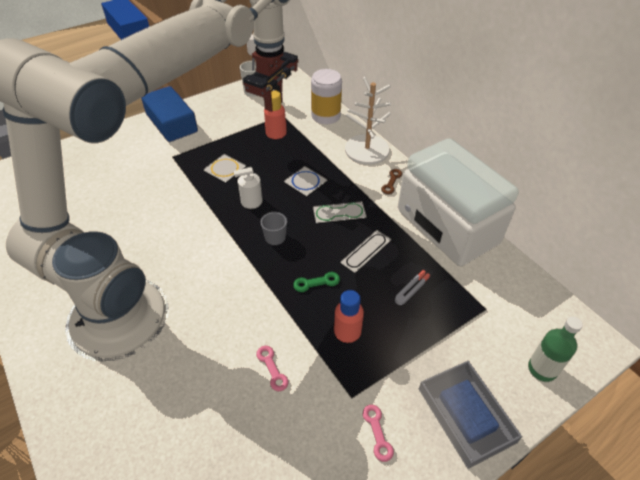

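Run:
```python
from a import *
x,y,w=.446,.329,116
line(x,y,.36,w,.15); st("over"); line(x,y,.300,w,.1); line(x,y,.2875,w,.03); s=st("low")
fine(x,y,.2856,w); r.wait(.2); st("fine")
r.let_go(); r.wait(.2); st("open")
r.servo_line([x,y,.37],[180,0,w],speed=.1)
x,y,w=.4222,-.3323,52
over(x,y,.37,w); st("above blue")
import cv2,pickle
for n in("side","top"):
  s=r.snapshot(n); cv2.imwrite(f"pics/{n}2.png",s["frame"][:,:,::-1]);pickle.dump(s,open(f"{n}2.pkl","wb"))
a=cv2.imread("pics/top2.png")[145:305,100:300]; cv2.imwrite("pics/c3.png",cv2.resize(a,None,fx=4,fy=4,interpolation=2))
```

```text
over t=6.1 pos [0.4465 0.3289 0.3598] ori [180.   0. 116.] op 0.0413 F [ 0.1 -0.2 -1.6]
low t=7.4 pos [0.446  0.329  0.2874] ori [-180.    0.  116.] op 0.0418 F [-0.8 -0.3 -1.4]
fine t=7.9 pos [0.4463 0.3291 0.2847] ori [179.9  -0.  116. ] op 0.0416 F [ 1.7 -0.1  4.3]
open t=9.0 pos [0.446  0.329  0.2839] ori [180.  -0. 116.] op 0.0881 F [ 0.7 -0.2 -0.4]
above blue t=12.3 pos [ 0.4227 -0.3317  0.37  ] ori [180.   -0.   52.1] op 0.0879 F [0.5 0.2 0.4]
```

View pics/c3.png

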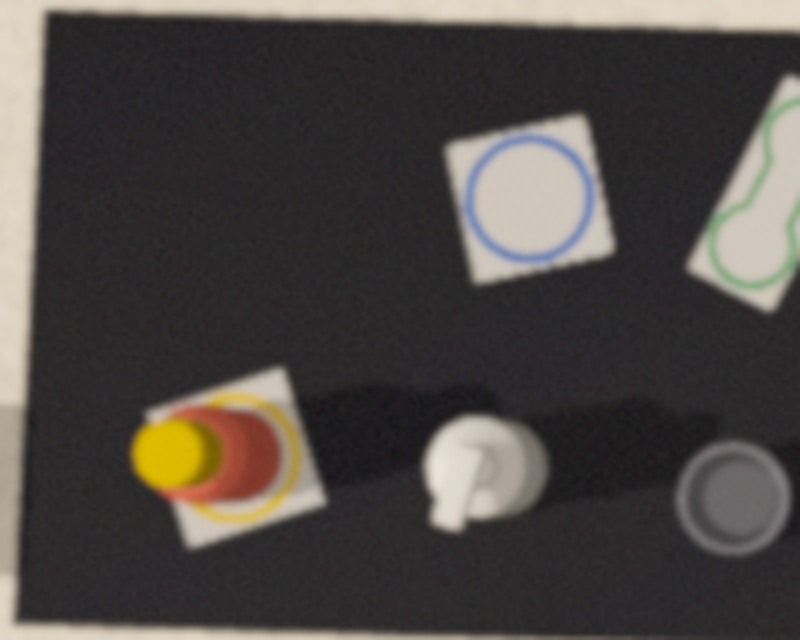

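View pics/side2.png

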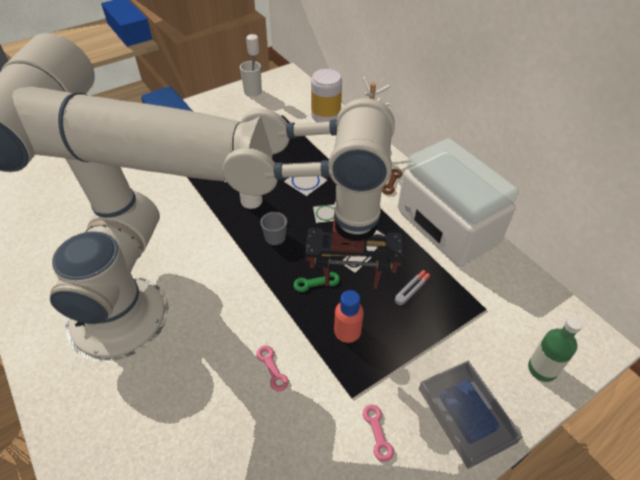

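Yellow bottle stands upright with its foot at crop ~(232,456) versus ring centre (236,457). The gripper is above the blue cap, so I'm going on to blue.

Run:
```python
from a import *
import pickle;from h import *
s=pickle.load(open("top2.pkl","rb")); print("ycap",rect(s,masks(s)["yel"],142,258,.142), "pad 446,329")
x,y,w=.4222,-.3323,52
line(x,y,.283,w,.12); fine(x,y,.283,w); st("down"); r.grab(25); g=st("grab")["tcp_pos"][2]
line(x,y,.38,w,.12); st("up")
x,y=.6177,.1467
line(x,y,.38,w,.2); st("over"); line(x,y,.300,w,.1); line(x,y,.2875,w,.03); st("low")
fine(x,y,.2856,w); r.wait(.2); st("fine")
r.let_go(); r.wait(.2); line(x,y,.37,w,.12)
over(.4373,-.1825,.30,160); st("above teether")
for n in("side","top"):
  s=r.snapshot(n); cv2.imwrite(f"pics/{n}3.png",s["frame"][:,:,::-1]);pickle.dump(s,open(f"{n}3.pkl","wb"))
a=cv2.imread("pics/top3.png")[145:305,180:380]; cv2.imwrite("pics/c4.png",cv2.resize(a,None,fx=4,fy=4,interpolation=2))
```

```text
ycap [446.5 329.6  39.7  37.4 -87.4] pad 446,329
down t=13.6 pos [ 0.4221 -0.3323  0.2828] ori [179.9   0.   52. ] op 0.0876 F [1.1 0.1 0.1]
grab t=14.3 pos [ 0.422  -0.3322  0.282 ] ori [180.  -0.  52.] op 0.0416 F [ 0.5  0.  -0.4]
up t=15.3 pos [ 0.4222 -0.3323  0.3789] ori [-179.9   -0.    52. ] op 0.0417 F [-0.2  1.1 -1.9]
over t=18.0 pos [0.6177 0.1461 0.3801] ori [180.   0.  52.] op 0.0415 F [-1.4 -0.2 -0.8]
low t=19.6 pos [0.6177 0.1467 0.2872] ori [-180.    0.   52.] op 0.0418 F [-0.4 -0.1 -1.2]
fine t=20.1 pos [0.618  0.1466 0.2849] ori [ 1.799e+02 -1.000e-01  5.200e+01] op 0.0417 F [ 1.3 -0.1  4.1]
above teether t=24.2 pos [ 0.4375 -0.1823  0.3   ] ori [180.   0. 160.] op 0.0878 F [-0.3  0.7 -0.6]
```

View pics/c4.png

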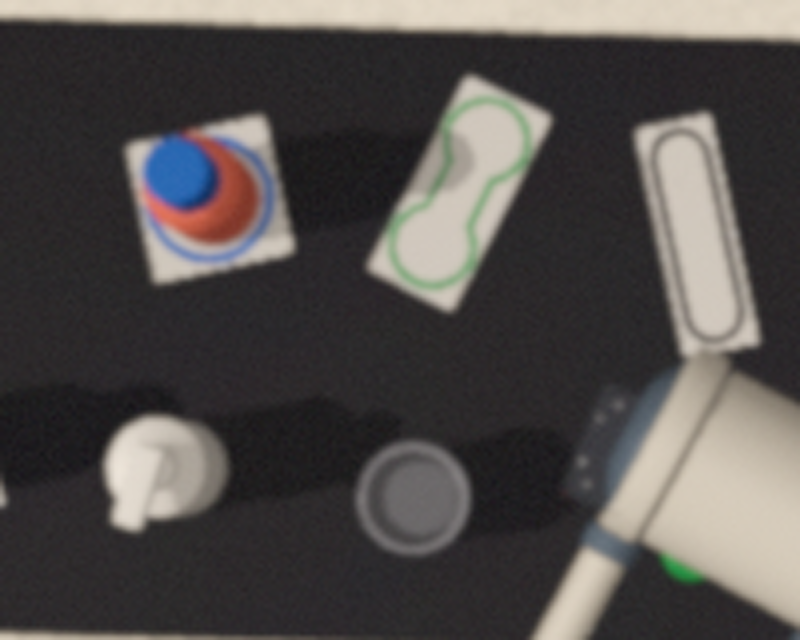

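View pics/side3.png

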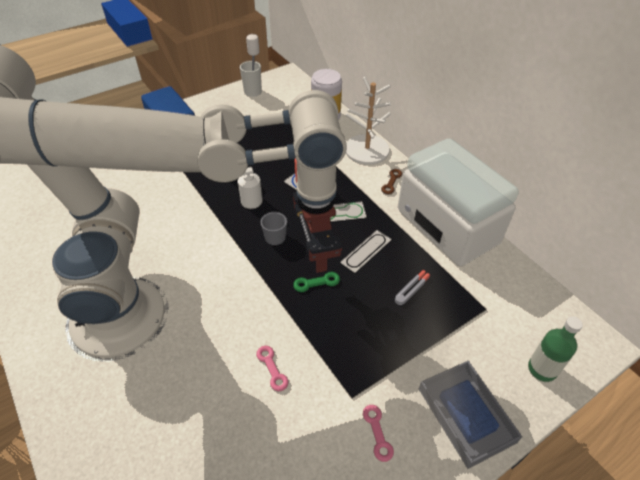

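Blue bottle is upright in its ring: foot centre crop ~(207,193), ring ~(210,198). Teether next.

Run:
```python
from a import *
import pickle;from h import *
x,y,w=.4373,-.1825,160.1
line(x,y,.215,w,.12); line(x,y,.1925,w,.04); fine(x,y,.1912,w); st("down"); r.grab(20); st("grab")
line(x,y,.26,w,.1); st("up")
x,y,w=.6259,-.0143,154.5
line(x,y,.27,w,.15); st("over"); line(x,y,.205,w,.1); fine(x,y,.205,w);st("low")
line(x,y,.1945,w,.03); r.wait(.2); st("end")
for n in("side","top"):
  s=r.snapshot(n); cv2.imwrite(f"pics/{n}4.png",s["frame"][:,:,::-1])
```

```text
down t=26.1 pos [ 0.4373 -0.1825  0.1899] ori [180.    0.  160.1] op 0.0881 F [-0.2 -0.7  0.2]
grab t=27.2 pos [ 0.4373 -0.1825  0.1899] ori [180.    0.  160.1] op 0.0178 F [ 0.5 -0.2  0.9]
up t=28.0 pos [ 0.4371 -0.1824  0.2593] ori [ 1.800e+02 -1.000e-01  1.601e+02] op 0.0179 F [ 0.4 -0.  -0.3]
over t=29.9 pos [ 0.6256 -0.0148  0.2701] ori [-180.     0.   154.5] op 0.0180 F [-0.3 -0.1 -0.1]
low t=30.9 pos [ 0.6259 -0.0143  0.2051] ori [1.800e+02 1.000e-01 1.545e+02] op 0.0178 F [0.6 0.2 0.1]
end t=31.6 pos [ 0.626  -0.0143  0.1947] ori [180.    0.  154.5] op 0.0181 F [-0.3 -0.3 -0.6]
```

View pics/side4.png

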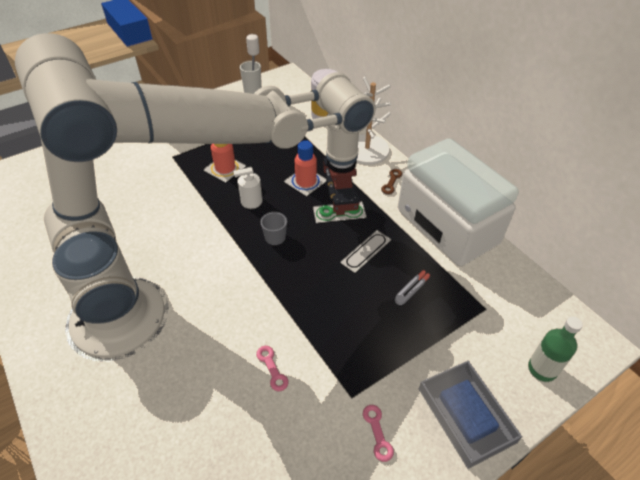

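The teether is held over its outline at (340,212). I'll lower and release it, then move over the tongs and look.

Run:
```python
from a import *
import pickle;from h import *
x,y,w=.6259,-.0143,154.5
line(x,y,.1930,w,.02); r.wait(.2); st("end"); r.let_go(); r.wait(.2); line(x,y,.30,w,.12)
x,y,w=.6217,-.327,12.8
over(x,y,.29,w); st("above tongs")
for n in("side","top"):
  s=r.snapshot(n); cv2.imwrite(f"pics/{n}5.png",s["frame"][:,:,::-1])
print("teether",rect(s,masks(s)["green"],295,193,.019))
a=cv2.imread("pics/top5.png")[145:305,260:460]; cv2.imwrite("pics/c5.png",cv2.resize(a,None,fx=4,fy=4,interpolation=2))
```

```text
end t=32.1 pos [ 0.6259 -0.0143  0.193 ] ori [-180.    -0.   154.5] op 0.0178 F [-0.1  0.2 -0.8]
above tongs t=36.3 pos [ 0.6219 -0.3265  0.2898] ori [-180.     0.    12.9] op 0.0878 F [-0.6 -0.7 -0.2]
teether [625.5 -16.6 107.8  32.1 -24.7]
```

View pics/c5.png

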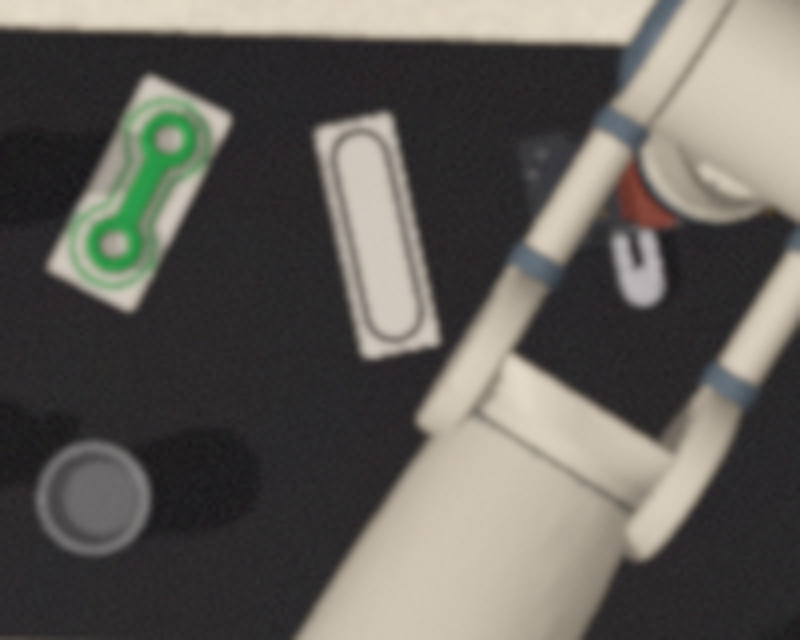

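View pics/side5.png

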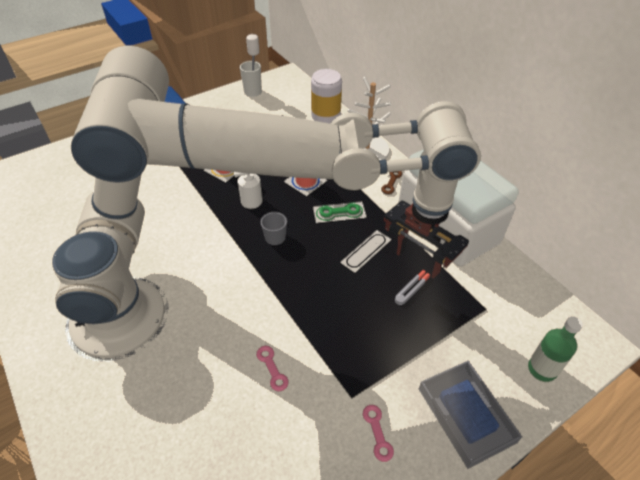

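Teether lies in its outline: rings at crop (168,136) and (115,243), outline rings (166,138) and (113,244). Tongs are untouched below the open jaws.

Run:
```python
from a import *
import pickle;from h import *
x,y,w=.6217,-.327,12.8
line(x,y,.215,w,.1); st("mid"); line(x,y,.1925,w,.04); fine(x,y,.1912,w); st("down"); r.grab(25); g=st("grab")["tcp_pos"][2]
line(x,y,.26,w,.1); st("up")
x,y,w=.6026,-.1674,13.7
line(x,y,.26,w,.15); line(x,y,.205,w,.1); fine(x,y,.205,w);st("low")
line(x,y,.1945,w,.03); line(x,y,g+.0031,w,.02); r.wait(.2); st("end")
s=r.snapshot("side"); cv2.imwrite("pics/side6.png",s["frame"][:,:,::-1])
```

```text
mid t=37.3 pos [ 0.6219 -0.3271  0.216 ] ori [ 1.799e+02 -1.000e-01  1.280e+01] op 0.0878 F [ 0.4 -0.  -0. ]
down t=38.3 pos [ 0.6217 -0.327   0.1899] ori [-180.     0.    12.8] op 0.0878 F [-0.4 -0.9  0.1]
grab t=39.3 pos [ 0.6217 -0.327   0.1899] ori [180.    0.   12.8] op 0.0237 F [-0.1  0.4  0.1]
up t=40.1 pos [ 0.6216 -0.3269  0.2591] ori [-1.799e+02  1.000e-01  1.280e+01] op 0.0239 F [-0.5 -0.2 -0.5]
low t=42.1 pos [ 0.6027 -0.1675  0.2053] ori [180.   -0.   13.7] op 0.0241 F [ 0.4 -0.1 -0.4]
end t=43.0 pos [ 0.6026 -0.1674  0.1932] ori [180.   -0.   13.7] op 0.0236 F [-0.4  0.2 -0.3]
```

View pics/side6.png

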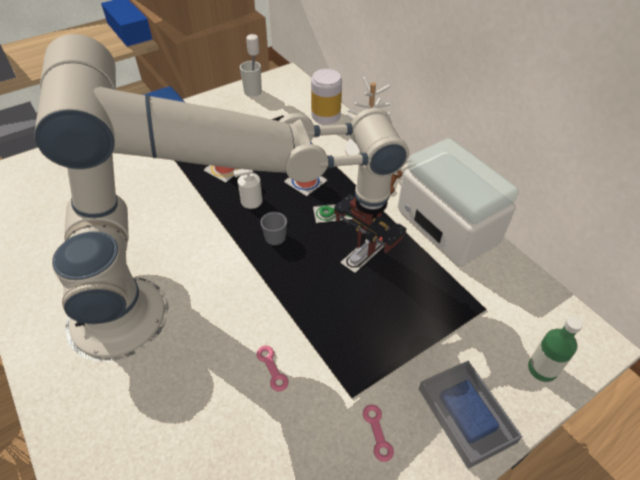

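The tongs are on their pad at (365,252) in the side view. I'll release, back off clear and check everything.

Run:
```python
from a import *
import pickle;from h import *
x,y,w=.6026,-.1674,13.7
r.let_go(); r.wait(.2); line(x,y,.38,w,.12); over(.25,-.42,.40,30); r.wait(.3); st("away")
T=r.snapshot("top"); S=r.snapshot("side"); cv2.imwrite("pics/top7.png",T["frame"][:,:,::-1]); 
m=masks(T)
print("ycap",rect(T,m["yel"],142,258,.142)," teether",rect(T,m["green"],295,193,.019))
a=cv2.resize(T["frame"][145:325,100:460,::-1],None,fx=2.2,fy=2.2,interpolation=2); cv2.imwrite("pics/c7.png",a)
b=T["frame"][165:245,330:380,::-1]; cv2.imwrite("pics/c8.png",cv2.resize(b,None,fx=7,fy=7,interpolation=2))
im=cv2.resize(S["frame"][:,:,::-1],None,fx=2,fy=2,interpolation=2)
def ring(x,y,z,rr):
    p=np.array([[2*q+.5 for q in proj(S,np.array([x+rr*np.cos(t),y+rr*np.sin(t),z]))] for t in np.linspace(0,6.29,40)]); cv2.polylines(im,[(p*8).astype(np.int32)],True,(255,255,255),1,cv2.LINE_AA,3)
for q in((.446,.329),(.6177,.1466)): ring(*q,.142,.021); ring(*q,.009,.031)
for x,y,w,h,t,z in [(.6259,-.0143,.116,.04,-25.5,.021),(.6026,-.1674,.12,.024,13.7,.023)]:
    bb=cv2.boxPoints(((x*1e3,y*1e3),(w*1e3,h*1e3),t))/1e3
    p=np.array([[2*q+.5 for q in proj(S,np.array([c[0],c[1],z]))] for c in bb]); cv2.polylines(im,[(p*8).astype(np.int32)],True,(0,255,255),1,cv2.LINE_AA,3)
cv2.imwrite("pics/s7.png",im[210:810,330:1000])
```

```text
away t=48.0 pos [ 0.2505 -0.4199  0.3999] ori [-180.    -0.    30.1] op 0.0878 F [-0.1  0.2  0.5]
ycap [446.5 329.6  39.7  37.4 -87.4]  teether [625.5 -16.6 107.8  32.1 -24.7]
```

View pics/c7.png

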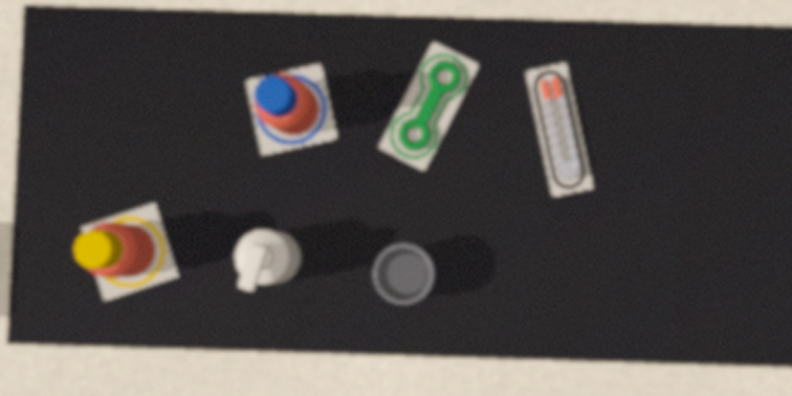

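View pics/c8.png

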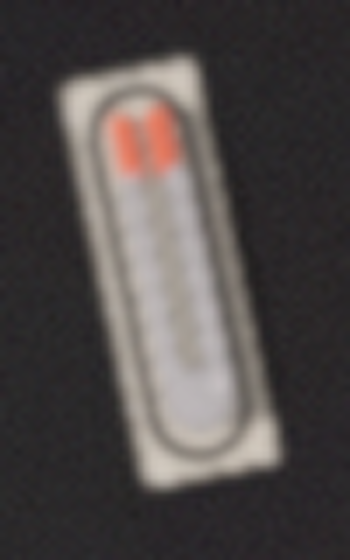

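View pics/s7.png

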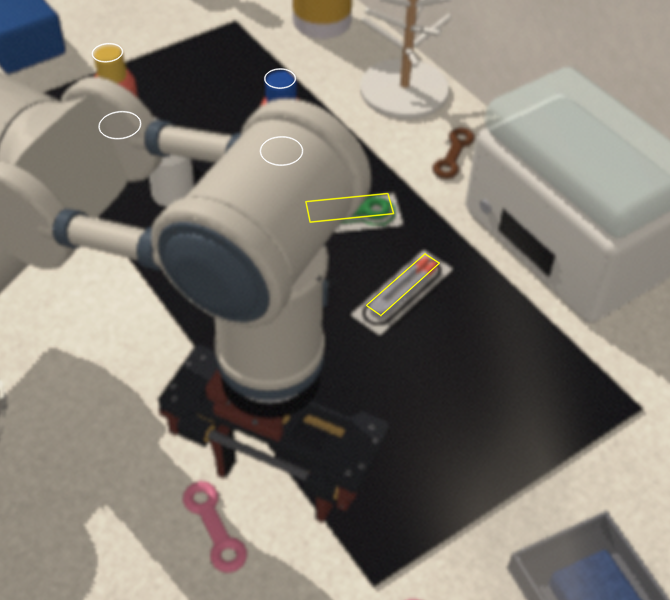

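```bash
python3 -c "
from station import r
r.hand_in(); print(r.sense()['clock'])"
```

```text
the job is handed in; nothing more can be done
the job is handed in; nothing more can be done
```

All four things are on their marked pads and let go, placed in the order listed: yellow-capped bottle, blue-capped bottle, teether, tongs. I handed the job in at about 48 s on the clock. The arm was clear of everything with the gripper open, and no verdict was reported.

Last checks from the pictures:
- **Yellow-capped bottle:** upright, with its cap about 1 mm from the pad centre.
- **Blue-capped bottle:** upright inside its ring. I judged this by eye only, with no measured offset.
- **Teether:** along its outline, angle within about 1°. The colour measurement put it 2.3 mm off centre, but its mask had shrunk. Reading the rings by eye gave about 1.5 mm.
- **Tongs:** along their outline, about 2 mm off centre lengthwise.
- **Dispenser and cup:** the same place in the top view as at the start.
- **Forces:** the highest contact force I read was under 5 N.

In the last side picture the arm hid both bottles' feet and half the teether, so those rest on the top view.

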